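Reload four sample vials into the tray in reverse order

ROBOT

A 6-joint arm with a two-finger parallel gripper is mounted at the origin on a cart in front of the work surface, level with it; the furniture and walls round the work are solid. World frame = base frame: x ahead of the robot, y to its left, z up, the work surface at z = 0. Lengths are in m, angles in rad, forces in N, time in s.
With the tool pointing down it reaches from about 0.325 to 1 m from the base axis. Payload 5.1 kg.
Tool frame: the origin (TCP) lies at the very end of the fingers, on their centre line; the grasp point (between the pads) lies 19 mm behind it (manip.tcp_to_grasp is the distance from the TCP to the grasp point, in m); z points along the fingers, y is the line along which they close (so a half turn about z gives the same grasp; the last joint's range is limited). The gripper opens to 85 mm and grips with 20 to 120 N. Pads are 22 mm wide; open, the fingers measure 114 mm over their backs; the gripper's body (76 mm by 85 mm) begins 54 mm behind the grasp point. The pads swing forward as they close: fully open they stand 13 mm farther back than shut.
Start: joints at [1.192, 0.124, 1.65, -0, 1.367, -0.083], TCP at [0.189, 0.622, 0.231] pointing down, gripper open.
Joint ranges: [-2.61, 2.61], [-1.02, 2.33], [0.03, 2.71], [-1.35, 4.49], [0.32, 2.68], [-2.91, 2.91]. Speed limits (rad/s): [2.57, 2.57, 3.14, 3.14, 3.14, 3.14].

INTERFACE

Orientations are given as a unit quaternion [w, x, y, z].
In Python, from bench import manip, fingers, inverse_kinematics, telemetry, eyes gives the robot as it stands. Calls block until the motion is done:
- manip.movep(position, orientation): joint-space move of the TCP to a pose.
- manip.move_straight(position, attitude=None, feed=0.15, f_stop=None): straight line of the TCP; attitude=None keeps the orientation; feed is the mean speed in m/s. With f_stop (N) it stops when the force on the tool has changed by that much, and returns True; else False.
- manip.movej(angles): joint-space move.
- fingers.command_gripper(opening): finger opening in m; the grip force is fixed at half the most; returns when the fingers have stopped.
- manip.pause(seconds).
- inverse_kinematics(position, orientation): joint angles nearest the present ones, or None.
- telemetry.get_state(): the state.
- eyes.grab_frame(name): name is "scene" or "top" or "wrist"; returns the picture (400x640x3 uint8, blue, green, red); there is no depth.
- eyes.get_calibration(name): a dict with "intrinsics" (3x3 intrinsics, pixels), "R" (3x3) and "t" (3): a world point X has camera coordinates R X + t; the wrist camera has in their place "mount" (4x4, takes a point from camera to tool coordinates, whose origin is the TCP and whose axes are the flange's). Camera axes: x right, y down, z forward; pixel columns grow to the right and rows downward; lengths in m; the calibration is good to about 2 mm. A picture is of the moment at which its call begins: read the wrist's pose just before it. get_calibration takes no time and is no camera call.
A pose or a line that the arm cannot do raises manip.Unreachable and nothing moves.
- manip.job_done(): hands the job in; it is judged then, once.
The state is a dict: "clock": time; "joint_positions": joint angles; "dq": joint speeds; "effort": joint torques, N m; "tcp_pos": TCP position; "orientation": TCP orientation; "force": force on the tool from outside, world axes, zero at the start; "ft_torque": the same for the moment, N m; "finger_gap": finger opening in m; "grasp_force": force on a finger pad.
Only numpy, scipy, OpenCV 4.12 (cv2) and the standard library are available. Lean on these libraries where they do the work, as an engineer would, in place of code of your own. Each camera call takes 0.05 s, during which the arm holds its last target. There are 200 camera calls.

TASK

Move the four sample vials from the coloured seats of the green carrier into the grey tray, one to a compartment, in reverse order: the vial at the left end of the carrier (as seen from the robot) goes into the compartment at the right end of the tray, the next one into the next compartment to its left, and so on. Keep every vial upright throughout and leave them all standing on the compartment floors; do not knock or shift the brown bottle.

Things in the scene. Friction and masses are not known exactly. Their poses are not given: they have to be found in the camera images.
- black_vial_mid (a point): Sample vial with a black cap: pale round body 22 mm in diameter up to 34 mm above its underside, then a shoulder and a 16 mm cap; 54 mm tall, about 20 g, rigid, loose, upright. This point is on its axis, half-way up (27 mm above its underside); z along its axis, towards the cap.
- white_vial_mid (a point): Sample vial with a white (light grey) cap: pale round body 22 mm in diameter up to 34 mm above its underside, then a shoulder and a 16 mm cap; 54 mm tall, about 20 g, rigid, loose, upright. This point is on its axis, half-way up (27 mm above its underside); z along its axis, towards the cap.
- blue_vial_mid (a point): Sample vial with a blue cap: pale round body 22 mm in diameter up to 34 mm above its underside, then a shoulder and a 16 mm cap; 54 mm tall, about 20 g, rigid, loose, upright. This point is on its axis, half-way up (27 mm above its underside); z along its axis, towards the cap.
- red_vial_mid (a point): Sample vial with a red cap: pale round body 22 mm in diameter up to 34 mm above its underside, then a shoulder and a 16 mm cap; 54 mm tall, about 20 g, rigid, loose, upright. This point is on its axis, half-way up (27 mm above its underside); z along its axis, towards the cap.
- black_seat: Black open seat, 38 mm square (32 inside), on the fixed green carrier (60x232 mm, end lips 18 mm high), in a row of four at 54 mm pitch; holds the black-capped vial at the start. Origin: centre of its underside, 8 mm above the worktop; rim 20 mm, inner floor 11 mm above the worktop. y along the row, to the robot's left; x across it, away from the robot; z up.
- white_seat: White open seat, 38 mm square (32 inside), on the fixed green carrier (60x232 mm, end lips 18 mm high), in a row of four at 54 mm pitch; holds the white-capped vial at the start. Origin: centre of its underside, 8 mm above the worktop; rim 20 mm, inner floor 11 mm above the worktop. y along the row, to the robot's left; x across it, away from the robot; z up.
- blue_seat: Blue open seat, 38 mm square (32 inside), on the fixed green carrier (60x232 mm, end lips 18 mm high), in a row of four at 54 mm pitch; holds the blue-capped vial at the start. Origin: centre of its underside, 8 mm above the worktop; rim 20 mm, inner floor 11 mm above the worktop. y along the row, to the robot's left; x across it, away from the robot; z up.
- red_seat: Red open seat, 38 mm square (32 inside), on the fixed green carrier (60x232 mm, end lips 18 mm high), in a row of four at 54 mm pitch; holds the red-capped vial at the start. Origin: centre of its underside, 8 mm above the worktop; rim 20 mm, inner floor 11 mm above the worktop. y along the row, to the robot's left; x across it, away from the robot; z up.
- tray: Fixed grey tray, 50x226 mm (248 over its end tabs), 12 mm high, a row of four compartments. Origin: centre of its underside, on the worktop; y along the row, to the robot's left; x across it, away from the robot; z up. Compartment centres x = 0, y = +81, +27, -27, -81 mm (left to right), each 42 (x) by 44 mm (y) inside; floor 3 mm, wall tops 12 mm above the worktop.
- bottle_mid (a point): Bystander: brown reagent bottle with a blue cap, 49 mm in diameter, 111 mm tall, loose, upright on the worktop behind the racks. This point is on its axis, 55 mm above its underside; z along its axis, towards the cap.
Things that resemble listed ones, but are neither listed nor needed, are in the scene too. What is shaped like the part that bears bottle_mid but turquoise or yellow is not meant.

How it is judged:
At the end, for the whole second after the job is handed in: Each vial upright (0.12 rad), at rest on the floor of its compartment (within 14 mm across, 15 mm along the row of its centre; middle 26 to 34 mm high); tray order right to left = order of the like-coloured seats left to right; brown bottle upright (0.15 rad), within 30 mm of its start (((y of each of white_seat, blue_seat, red_seat in the frame of black_seat below 0 m and y of black_vial_mid in the frame of tray between -0.096 and -0.066 m) or (y of white_seat in the frame of black_seat above 0 m and y of each of blue_seat, red_seat in the frame of black_seat below 0 m and y of black_vial_mid in the frame of tray between -0.042 and -0.012 m) or (y of each of white_seat, red_seat in the frame of black_seat below 0 m and y of blue_seat in the frame of black_seat above 0 m and y of black_vial_mid in the frame of tray between -0.042 and -0.012 m) or (y of each of white_seat, blue_seat in the frame of black_seat below 0 m and y of red_seat in the frame of black_seat above 0 m and y of black_vial_mid in the frame of tray between -0.042 and -0.012 m) or (y of each of white_seat, blue_seat in the frame of black_seat above 0 m and y of red_seat in the frame of black_seat below 0 m and y of black_vial_mid in the frame of tray between 0.012 and 0.042 m) or (y of each of white_seat, red_seat in the frame of black_seat above 0 m and y of blue_seat in the frame of black_seat below 0 m and y of black_vial_mid in the frame of tray between 0.012 and 0.042 m) or (y of white_seat in the frame of black_seat below 0 m and y of each of blue_seat, red_seat in the frame of black_seat above 0 m and y of black_vial_mid in the frame of tray between 0.012 and 0.042 m) or (y of each of white_seat, blue_seat, red_seat in the frame of black_seat above 0 m and y of black_vial_mid in the frame of tray between 0.066 and 0.096 m)) and x of black_vial_mid in the frame of tray between -0.014 and 0.014 m and z of black_vial_mid in the frame of tray between 0.026 and 0.034 m and angle between each of black_vial_mid, white_vial_mid, blue_vial_mid, red_vial_mid's own z axis and vertical below 0.12 rad and linear speed of each of black_vial, white_vial, blue_vial, red_vial below 0.02 m/s and ((y of each of black_seat, blue_seat, red_seat in the frame of white_seat below 0 m and y of white_vial_mid in the frame of tray between -0.096 and -0.066 m) or (y of black_seat in the frame of white_seat above 0 m and y of each of blue_seat, red_seat in the frame of white_seat below 0 m and y of white_vial_mid in the frame of tray between -0.042 and -0.012 m) or (y of each of black_seat, red_seat in the frame of white_seat below 0 m and y of blue_seat in the frame of white_seat above 0 m and y of white_vial_mid in the frame of tray between -0.042 and -0.012 m) or (y of each of black_seat, blue_seat in the frame of white_seat below 0 m and y of red_seat in the frame of white_seat above 0 m and y of white_vial_mid in the frame of tray between -0.042 and -0.012 m) or (y of each of black_seat, blue_seat in the frame of white_seat above 0 m and y of red_seat in the frame of white_seat below 0 m and y of white_vial_mid in the frame of tray between 0.012 and 0.042 m) or (y of each of black_seat, red_seat in the frame of white_seat above 0 m and y of blue_seat in the frame of white_seat below 0 m and y of white_vial_mid in the frame of tray between 0.012 and 0.042 m) or (y of black_seat in the frame of white_seat below 0 m and y of each of blue_seat, red_seat in the frame of white_seat above 0 m and y of white_vial_mid in the frame of tray between 0.012 and 0.042 m) or (y of each of black_seat, blue_seat, red_seat in the frame of white_seat above 0 m and y of white_vial_mid in the frame of tray between 0.066 and 0.096 m)) and x of white_vial_mid in the frame of tray between -0.014 and 0.014 m and z of white_vial_mid in the frame of tray between 0.026 and 0.034 m and ((y of each of black_seat, white_seat, red_seat in the frame of blue_seat below 0 m and y of blue_vial_mid in the frame of tray between -0.096 and -0.066 m) or (y of black_seat in the frame of blue_seat above 0 m and y of each of white_seat, red_seat in the frame of blue_seat below 0 m and y of blue_vial_mid in the frame of tray between -0.042 and -0.012 m) or (y of each of black_seat, red_seat in the frame of blue_seat below 0 m and y of white_seat in the frame of blue_seat above 0 m and y of blue_vial_mid in the frame of tray between -0.042 and -0.012 m) or (y of each of black_seat, white_seat in the frame of blue_seat below 0 m and y of red_seat in the frame of blue_seat above 0 m and y of blue_vial_mid in the frame of tray between -0.042 and -0.012 m) or (y of each of black_seat, white_seat in the frame of blue_seat above 0 m and y of red_seat in the frame of blue_seat below 0 m and y of blue_vial_mid in the frame of tray between 0.012 and 0.042 m) or (y of each of black_seat, red_seat in the frame of blue_seat above 0 m and y of white_seat in the frame of blue_seat below 0 m and y of blue_vial_mid in the frame of tray between 0.012 and 0.042 m) or (y of black_seat in the frame of blue_seat below 0 m and y of each of white_seat, red_seat in the frame of blue_seat above 0 m and y of blue_vial_mid in the frame of tray between 0.012 and 0.042 m) or (y of each of black_seat, white_seat, red_seat in the frame of blue_seat above 0 m and y of blue_vial_mid in the frame of tray between 0.066 and 0.096 m)) and x of blue_vial_mid in the frame of tray between -0.014 and 0.014 m and z of blue_vial_mid in the frame of tray between 0.026 and 0.034 m and ((y of each of black_seat, white_seat, blue_seat in the frame of red_seat below 0 m and y of red_vial_mid in the frame of tray between -0.096 and -0.066 m) or (y of black_seat in the frame of red_seat above 0 m and y of each of white_seat, blue_seat in the frame of red_seat below 0 m and y of red_vial_mid in the frame of tray between -0.042 and -0.012 m) or (y of each of black_seat, blue_seat in the frame of red_seat below 0 m and y of white_seat in the frame of red_seat above 0 m and y of red_vial_mid in the frame of tray between -0.042 and -0.012 m) or (y of each of black_seat, white_seat in the frame of red_seat below 0 m and y of blue_seat in the frame of red_seat above 0 m and y of red_vial_mid in the frame of tray between -0.042 and -0.012 m) or (y of each of black_seat, white_seat in the frame of red_seat above 0 m and y of blue_seat in the frame of red_seat below 0 m and y of red_vial_mid in the frame of tray between 0.012 and 0.042 m) or (y of each of black_seat, blue_seat in the frame of red_seat above 0 m and y of white_seat in the frame of red_seat below 0 m and y of red_vial_mid in the frame of tray between 0.012 and 0.042 m) or (y of black_seat in the frame of red_seat below 0 m and y of each of white_seat, blue_seat in the frame of red_seat above 0 m and y of red_vial_mid in the frame of tray between 0.012 and 0.042 m) or (y of each of black_seat, white_seat, blue_seat in the frame of red_seat above 0 m and y of red_vial_mid in the frame of tray between 0.066 and 0.096 m)) and x of red_vial_mid in the frame of tray between -0.014 and 0.014 m and z of red_vial_mid in the frame of tray between 0.026 and 0.034 m and distance of bottle_mid from where it was at the start of the episode below 0.03 m and angle between bottle_mid's own z axis and vertical below 0.15 rad); the robot touches nothing.
It fails at once if the black-capped vial is tipped by more than 0.7 rad (angle between black_vial_mid's own z axis and vertical above 0.7 rad).
It fails at once if the white-capped vial is tipped by more than 0.7 rad (angle between white_vial_mid's own z axis and vertical above 0.7 rad).
It fails at once if the blue-capped vial is tipped by more than 0.7 rad (angle between blue_vial_mid's own z axis and vertical above 0.7 rad).
It fails at once if the red-capped vial is tipped by more than 0.7 rad (angle between red_vial_mid's own z axis and vertical above 0.7 rad).
It fails at once if the brown bottle is knocked or shifted by more than 30 mm (distance of bottle_mid from where it was at the start of the episode above 0.03 m).
It also fails if it takes over 101 s, if anything falls off the work surface, if the arm or the gripper's body presses on something with over 40 N, if the wrist force passes 120 N, or if a joint passes its speed limit or range.

## Working session

There is one attempt and no reset: what is moved stays moved. The work goes in short steps, each a Python script; the robot and the scene stay as the last script left them, time stands still between calls to the robot, and variables do not carry over. Pictures are saved under pics/ and viewed, at most 14 in all, crops included, and the job is handed in when it is done.

```bash
mkdir -p pics
python3 - <<'E'
from bench import manip, fingers, telemetry, eyes
import cv2
for n in("top","scene"):
    cv2.imwrite(f"pics/{n}0.png",eyes.grab_frame(n)); c=eyes.get_calibration(n); print(n,c)
print(eyes.get_calibration("wrist")); s=telemetry.get_state(); print(s["clock"],s["tcp_pos"],s["orientation"],manip.tcp_to_grasp)
E
```

```text
top {'intrinsics': array([[407.37471602,   0.        , 319.56346821],
       [  0.        , 407.37471602, 204.93527873],
       [  0.        ,   0.        ,   1.        ]]), 'R': array([[-0.00546171, -0.99997548, -0.00438305],
       [-0.99827392,  0.00570862, -0.05845166],
       [ 0.05847525,  0.00405624, -0.99828062]]), 't': array([-0.00756643,  0.57215945,  1.07970657])}
scene {'intrinsics': array([[406.68714005,   0.        , 316.55883299],
       [  0.        , 406.68714005, 196.79628534],
       [  0.        ,   0.        ,   1.        ]]), 'R': array([[ 0.78196184, -0.62321611,  0.01171997],
       [-0.39181756, -0.50607082, -0.76835625],
       [ 0.48478313,  0.59623317, -0.63991508]]), 't': array([-0.46523161,  0.2776057 ,  0.67899913])}
{'intrinsics': array([[276.72542587,   0.        , 315.81921739],
       [  0.        , 276.72542587, 202.05828236],
       [  0.        ,   0.        ,   1.        ]]), 'mount': array([[-7.25054860e-04, -9.47322646e-01, -3.20280000e-01,
         8.37029999e-02],
       [ 9.99999734e-01, -7.12102807e-04, -1.57560733e-04,
         2.09007791e-03],
       [-7.88114366e-05, -3.20280029e-01,  9.47322911e-01,
        -1.43677231e-01],
       [ 0.00000000e+00,  0.00000000e+00,  0.00000000e+00,
         1.00000000e+00]])}
0.1 [0.18930265 0.62124089 0.23014898] [-2.07538779e-04  1.47376620e-01  9.89079979e-01 -9.40022926e-04] 0.0187
```

View pics/top0.png

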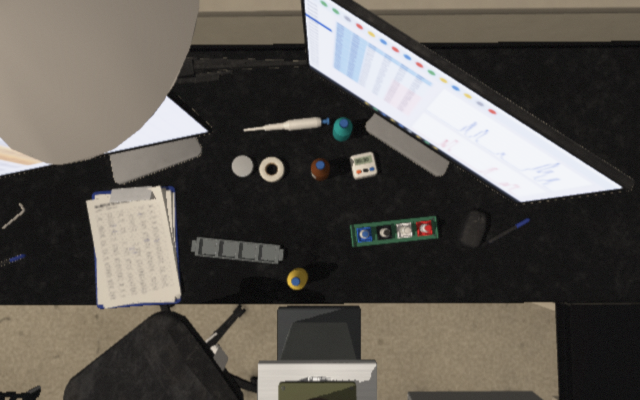

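View pics/scene0.png

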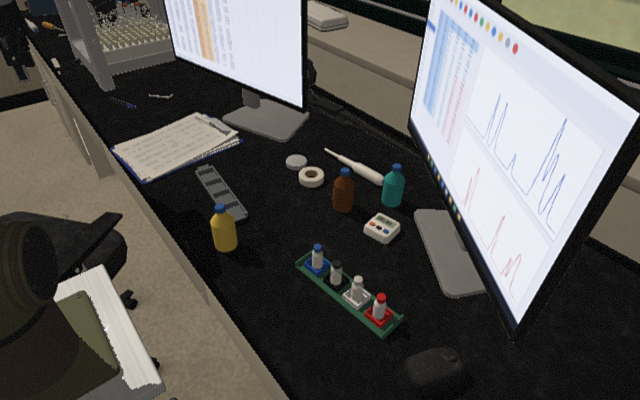

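The top view shows the green carrier at about (394,231), with caps left to right: blue (365,233), black (385,232), white (404,229), red (425,228). The grey tray is at about (238,250). Brown bottle candidates are (320,168) brown, (343,128) turquoise and (297,278) yellow. The brown one is the one to leave undisturbed, and the yellow one is an obstacle close to the tray.

```bash
cat > h.py <<'E'
import numpy as np, cv2
from scipy.spatial.transform import Rotation as Rot
from bench import manip, fingers, inverse_kinematics, telemetry, eyes
def campose(name,s=None):
    c=eyes.get_calibration(name); K=c["intrinsics"]
    if name!="wrist": return K,c["R"].T,-c["R"].T@c["t"]
    R=Rot.from_quat(np.array(s["orientation"])[[1,2,3,0]]).as_matrix(); M=c["mount"]
    return K,R@M[:3,:3],R@M[:3,3]+s["tcp_pos"]
def ray(px,cp):
    K,R,o=cp; return o,R@np.linalg.solve(K,[px[0],px[1],1.])
def onz(px,z,cp):
    o,d=ray(px,cp); return o+d*(z-o[2])/d[2]
def proj(X,cp):
    K,R,o=cp; p=K@(R.T@(np.array(X)-o)); return p[:2]/p[2]
def tri(p1,c1,p2,c2):
    o1,d1=ray(p1,c1);o2,d2=ray(p2,c2)
    s=np.linalg.lstsq(np.c_[d1,-d2],o2-o1,rcond=None)[0]
    a,b=o1+s[0]*d1,o2+s[1]*d2; return (a+b)/2,np.linalg.norm(a-b)
def quat(yaw):  # tool down, tool y axis at world angle yaw
    y=np.array([np.cos(yaw),np.sin(yaw),0]);z=np.array([0,0,-1.]);x=np.cross(y,z)
    return np.roll(Rot.from_matrix(np.c_[x,y,z]).as_quat(),1)
E
python3 - <<'E'
from h import *
np.set_printoptions(precision=4,suppress=True)
T=campose("top");S=campose("scene");im=cv2.imread("pics/top0.png");hsv=cv2.cvtColor(im,cv2.COLOR_BGR2HSV)
def blob(m,box):
    x0,y0,x1,y1=box; k=np.zeros_like(m);k[y0:y1,x0:x1]=m[y0:y1,x0:x1]
    cs=cv2.findContours(k,0,2)[0]; c=max(cs,key=cv2.contourArea); return c
H,Sa,V=cv2.split(hsv)
g=((H>50)&(H<90)&(Sa>80)&(V>40)).astype(np.uint8)
print("carrier",cv2.minAreaRect(blob(cv2.morphologyEx(g,3,np.ones((25,25))),(340,200,450,260))))
tr=((Sa<70)&(V>55)).astype(np.uint8); tr=cv2.morphologyEx(tr,3,np.ones((7,7)))
r=cv2.minAreaRect(blob(tr,(185,225,290,270))); print("tray",r)
print(np.array([onz(p,.008,T) for p in cv2.boxPoints(r)]))
c=blob(cv2.morphologyEx(g,3,np.ones((25,25))),(340,200,450,260)); print(np.array([onz(p,.015,T) for p in cv2.boxPoints(cv2.minAreaRect(c))]))
for n,p,q,z in (("blue",(365,233),(318,247),.06),("black",(385,232),(336,266),.06),("white",(404,229),(358,280),.06),("red",(425,228),(381,298),.06),("brown",(320,165),(344,172),.11),("yellow",(297,278),(220,209),.11),("monR",(522,202),(515,338),0),("monLcorner",(210,130),(305,108),0)):
    print(n,onz(p,z,T),*tri(p,T,q,S))
s=telemetry.get_state(); print(s["tcp_pos"])
E
python3 -c "
import cv2;im=cv2.imread('pics/top0.png')[190:300,180:450];cv2.imwrite('pics/c1.png',cv2.resize(im,None,fx=2.9,fy=2.9,interpolation=2))"
```

```text
carrier ((393.7370910644531, 231.0460205078125), (23.04666519165039, 87.39266967773438), 83.8844985961914)
tray ((236.79209899902344, 250.0792236328125), (91.94144439697266, 19.303720474243164), 5.7105937004089355)
[[0.4391 0.3392 0.008 ]
 [0.4907 0.3347 0.008 ]
 [0.4647 0.0872 0.008 ]
 [0.4133 0.0924 0.008 ]]
[[ 0.5198 -0.0897  0.015 ]
 [ 0.5435 -0.3235  0.015 ]
 [ 0.482  -0.3287  0.015 ]
 [ 0.4584 -0.0957  0.015 ]]
blue [ 0.4966 -0.1275  0.06  ] [ 0.4965 -0.1271  0.0627] 0.00023079472051931935
black [ 0.4988 -0.1789  0.06  ] [ 0.4986 -0.1799  0.0529] 0.0003603468827399841
white [ 0.5063 -0.2279  0.06  ] [ 0.5073 -0.2301  0.0534] 0.002615265336363619
red [ 0.5086 -0.282   0.06  ] [ 0.5103 -0.2849  0.0549] 0.004643657412246086
brown [ 0.6657 -0.0128  0.11  ] [ 0.6657 -0.0119  0.1035] 0.002626854468266105
yellow [0.3886 0.0448 0.11  ] [0.3843 0.047  0.102 ] 0.007394321205726462
monR [ 0.578  -0.5629  0.    ] [ 0.5663 -0.4909  0.1371] 0.009957238541615437
monLcorner [0.7824 0.2912 0.    ] [0.7531 0.2551 0.1261] 0.004383358987287609
[0.1893 0.6212 0.2301]
```

View pics/c1.png

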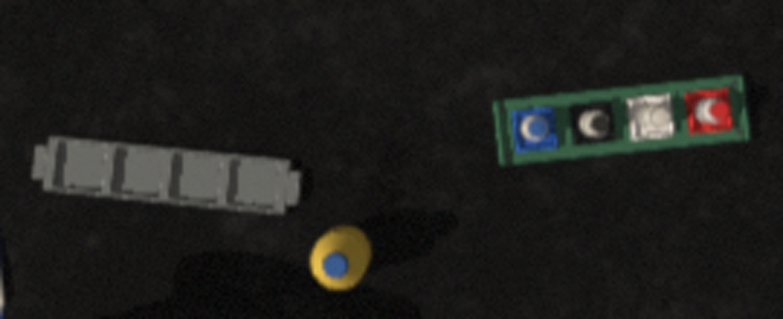

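The crop shows blue, black, white and red caps left to right, with four empty tray compartments. The measured sizes match the given ones: tray 51x248 mm, carrier 62x235 mm. Next is a closer wrist view of the carrier with the predicted points drawn on it.

```bash
cat >> h.py <<'E'
def row(c,d): 
    d=np.array(d)/np.linalg.norm(d); yaw=np.arctan2(-d[0],d[1]); return np.array(c),d,yaw
CC,CD,CY=row((.501,-.2095),(-.0237,.233))
TC,TD,TY=row((.452,.2134),(.026,.247))
SEAT=dict(zip(("blue","black","white","red"),[CC+o*CD for o in(.081,.027,-.027,-.081)]))
COMP=dict(zip(("blue","black","white","red"),[TC+o*TD for o in(-.081,-.027,.027,.081)]))
E
python3 - <<'E'
from h import *
manip.movep([.42,.10,.30],quat(0))
manip.movep([*CC+.02*CD,.22],quat(CY)); manip.pause(.3)
s=telemetry.get_state(); im=eyes.grab_frame("wrist"); cv2.imwrite("pics/w1.png",im); W=campose("wrist",s)
print(s["clock"],s["tcp_pos"],s["joint_positions"])
for n,c in SEAT.items():
    for z,col in((.020,(0,255,0)),(.065,(0,255,255))):
        cv2.drawMarker(im,tuple(np.int32(proj([*c,z],W))),col,0,10)
    print(n,proj([*c,.065],W))
cv2.imwrite("pics/w1m.png",im)
E
```

```text
3.65 [ 0.49924236 -0.18885217  0.22046536] [-4.62255201e-01 -1.28595607e-01  1.92062227e+00  5.22651917e-05
  1.34872758e+00 -5.64969114e-01]
blue [315.80415632 133.11176065]
black [315.77555692 182.85118621]
white [315.74999974 227.2996324 ]
red [315.72702389 267.25869819]
```

View pics/w1m.png

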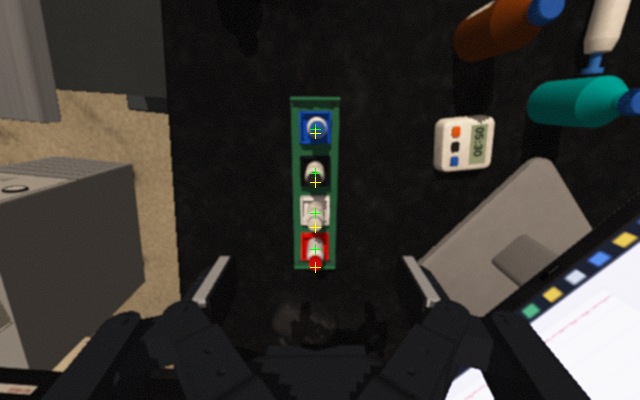

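The predicted seat and cap points fall on the real ones to within about 3 px (seats at u≈315, v=130 to 250). I'll pick blue first.

```bash
cat >> h.py <<'E'
def transfer(n,f=.25):
    a,b=SEAT[n],COMP[n]; st=telemetry.get_state
    fingers.command_gripper(.06)
    manip.move_straight([*a,.13],quat(CY),feed=f)
    manip.move_straight([*a,.024],feed=.12)
    fingers.command_gripper(.0)
    s=st(); print(n,"grip",s["finger_gap"],s["grasp_force"],s["tcp_pos"])
    if not .019<s["finger_gap"]<.026: fingers.command_gripper(.06); raise SystemExit("bad grip")
    manip.move_straight([*a,.06],feed=.08); manip.move_straight([*a,.19],feed=f)
    s=st(); print("held",s["finger_gap"],s["force"])
    manip.move_straight([*b,.19],quat(TY),feed=f)
    manip.move_straight([*b,.05],feed=.15)
    print("touch",manip.move_straight([*b,.0165],feed=.04,f_stop=6))
    s=st(); print("place",s["tcp_pos"],s["force"])
    fingers.command_gripper(.055)
    manip.move_straight([*b,.07],feed=.1); manip.move_straight([*b,.20],feed=f)
    print("clock",st()["clock"])
E
python3 - <<'E'
from h import *
transfer("blue")
manip.move_straight([*TC,.22],feed=.25);manip.pause(.2)
s=telemetry.get_state(); im=eyes.grab_frame("wrist"); W=campose("wrist",s)
for n,c in COMP.items():
    cv2.drawMarker(im,tuple(np.int32(proj([*c,.003],W))),(0,255,0),0,10)
    cv2.drawMarker(im,tuple(np.int32(proj([*c,.057],W))),(0,255,255),0,10)
cv2.imwrite("pics/w2.png",im)
E
```

```text
blue grip 0.020118645246427647 58.72636360938486 [ 0.49333451 -0.12910085  0.02483454]
held 0.02024976391090459 [ 0.33079703  0.79893809 -0.80575294]
touch True
place [0.44283248 0.13270143 0.01681064] [-1.09773431 -0.53496947  4.26261869]
clock 12.2667
```

View pics/w2.png

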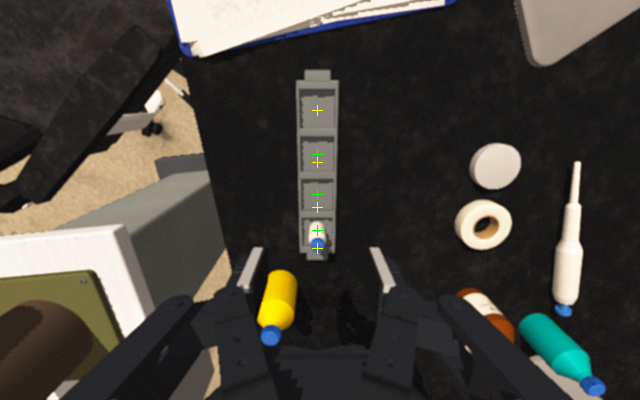

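Blue stands in the right-end compartment, with its cap at about (317,243). The compartment marks fall on the real compartments. I'll move the other three next.

Run:
```python
from h import *
for n in("black","white","red"): transfer(n)
manip.move_straight([*TC,.22],feed=.25);manip.pause(.2)
s=telemetry.get_state(); im=eyes.grab_frame("wrist"); W=campose("wrist",s)
for n,c in COMP.items(): cv2.drawMarker(im,tuple(np.int32(proj([*c,.057],W))),(0,255,255),0,6)
manip.movep([.42,-.15,.25],quat(0))
t=eyes.grab_frame("top")[110:300,180:450]; 
cv2.imwrite("pics/w3.png",np.vstack([im[60:350,150:550],cv2.resize(t,(400,281))]))
```

```text
black grip 0.020200037285523317 58.89736323006218 [ 0.49880791 -0.18291957  0.02491462]
held 0.02032213814839519 [-0.5982651  -0.99055356 -1.03507445]
touch True
place [0.44848289 0.18637557 0.01691438] [-0.89735151 -0.37713169  5.33099303]
clock 23.0417
white grip 0.020488985533019498 58.73391987173818 [ 0.50427309 -0.23670838  0.02491112]
held 0.019919482524989776 [-0.40736498  0.32593295 -0.66966518]
touch True
place [0.45412781 0.23995617 0.01691562] [-0.86510832 -0.41935414  4.96964065]
clock 33.6
red grip 0.019797268254882424 58.91147970221937 [ 0.50975546 -0.29052223  0.02499027]
held 0.019810559286148034 [ 0.05737031 -0.09502505 -0.75145562]
touch True
place [0.45982251 0.29364269 0.0170281 ] [-0.53164049 -0.39061137  3.94537966]
clock 45.0083
```

View pics/w3.png

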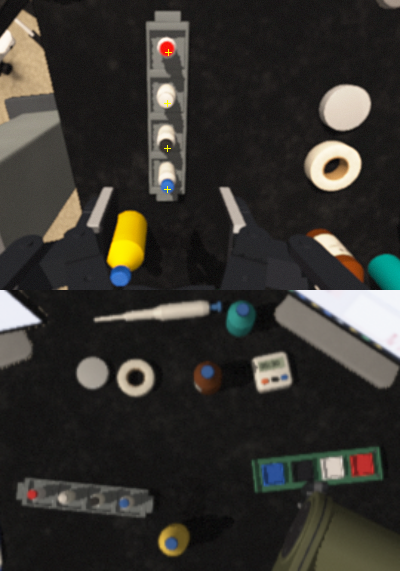

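All four vials stand centred in the tray, left to right red, white, black, blue (caps at (167,48), (166,97), (167,145), (167,183)). The carrier is empty and the brown bottle has not moved.

```bash
python3 -c "
from bench import manip
manip.pause(.3);print(manip.job_done())"
```

```text
the job is handed in; nothing more can be done
None
```

The job is handed in: all four vials stand upright in the tray in reverse order (left to right red, white, black, blue) and the brown bottle was not disturbed; the hand-in call gave no verdict.

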